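# Load the dry-block heater from the receiving rack in run order

### The arm

A 6-joint arm with a two-finger parallel gripper is mounted at the origin on a cart in front of the work surface, level with it; the furniture and walls round the work are solid. World frame = base frame: x ahead of the robot, y to its left, z up, the work surface at z = 0. Lengths are in m, angles in rad, forces in N, time in s.
With the tool pointing down it reaches from about 0.25 to 0.725 m from the base axis. Payload 4 kg.
Tool frame: the origin (TCP) lies midway between the tips of the shut fingers; the grasp point (between the pads) lies 19 mm behind it; z points along the fingers, x is the direction in which the jaws open and shut, and the axes are right-handed (so a half turn about z gives the same grasp; the last joint's range is limited). The gripper opens to 85 mm and grips with 20 to 120 N. Pads are 22 mm wide; open, the fingers measure 114 mm over their backs; the gripper's body (76 mm by 85 mm) begins 54 mm behind the grasp point. The pads swing forward as they close: fully open they stand 13 mm farther back than shut.
Start: joints at [0, 0.241, 0.005, 1.335, 0, 1.571], TCP at [0.5, -0, 0.231] pointing down, gripper open.
Joint ranges: [-2.72, 2.72], [-1.05, 1.87], [-1.09, 1.28], [-1.99, 2.15], [-1.42, 1.44], [-3.14, 3.14]. Speed limits (rad/s): [2.79, 2.79, 3.14, 3.14, 3.14, 3.14].

### API

Orientations are given as a 3x3 rotation matrix whose columns are the frame's x, y, z axes.
In Python, from rig import robot gives the robot as it stands. The module is installed in compiled form; this text tells all that it offers.
- The arm moves only by the shell command python3 -m pendant 'ROWS' [OPENING]. ROWS is JSON, a list that holds one entry, the list of rows, each a list of 6 numbers: the shift along the tool's x, y, z each as a share of 150 mm, from -1 to 1, then the turn, a rotation vector about the tool's x, y, z each as a share of 45 degrees, from -1 to 1. In form: [[[tx, ty, tz, rx, ry, rz], ...]]. A call has exactly 5 rows; each row shifts and turns the commanded pose from where the row before left it, along the tool's axes as they then stand; what a row does not reach is not made up. A row lasts 1/8 s, in which the tool goes at most 62.5 mm and 10.7 degrees, less where a joint would pass 70% of its speed; a pose out of reach is approached as far as the arm can. A call with a number of a shift or a turn outside -1 to 1 is refused whole. A call with a gripper value outside its range is refused whole. OPENING is the opening, from 0 (shut) to 1 (fully open), set as the call begins (- or left out, the last holds). The fingers move at their own pace and stop on an object; the grip force is fixed at half the most. Time passes only in rows, so rows that do not move let the fingers close, or fill a call up. It gives the time, the measured TCP pose, the force and the opening at its end, in the units of the state.
- robot.state(): the state, without advancing time (a new reading comes with each control period).
- robot.grab_frame(name): name is "scene" or "side" or "wrist"; returns a dict with "color" (480x640x3 uint8, blue, green, red), "z_map" (480x640 float32, m along the optical axis (not along the pixel's ray), 0 where there is no reading), "camera_matrix" (3x3 intrinsics, pixels), "position" and "rotation" of the camera in the world. Camera axes: x right, y down, z forward; pixel columns grow to the right and rows downward; lengths in m; the calibration is good to about 2 mm. A picture is of the moment at which its call begins.
- robot.close_job(): hands the job in, once; it reports no verdict.
Trained networks look in a picture, given as the dict that the camera call returned (one of the last four; its "shot" number tells which), for a name from the list of things; names that differ only in an ending like _2 or _b are one class to them, and where a whole thing is asked for, a point or a joint stands for the part that bears it (a point fixed in the world has none). Each returns a list of dicts, best first, with "confidence" (0 to 1); they miss things now and then, are a little off and sometimes report something else, mostly with a low value. They report only what shows in the picture. A call takes as long as a camera call.
- robot.search_frame(picture, target): "extent" ([centre column, centre row, width, height] in pixels, round what is visible of it).
- robot.masks_of(picture, target): "region" (480x640 bool, what is visible of it) and "extent" ([centre column, centre row, width, height] in pixels, round what is visible of it).
The state is a dict: "time_s": time; "joint_pos": joint angles; "qvel": joint speeds; "joint_torque": joint torques, N m; "eef_pos": TCP position; "orientation": TCP orientation; "contact_force": force on the tool from outside, world axes, zero at the start; "moment": the same for the moment, N m; "gripper_width": opening from 0.0 (shut) to 1.0 (fully open).
Only numpy, scipy, OpenCV 4.12 (cv2) and the standard library are available. Lean on these libraries where they do the work, as an engineer would, in place of code of your own. Each camera call takes 0.05 s, during which the arm holds its last target.

### The job

Load the four sample bottles from the steel rack into the dry-block heater, keeping their order: the run sheet counts from the rack's carrying grip and from the heater's control panel, so the bottle that stands next to the grip goes into the bore next to the panel, the second from the grip into the second bore from the panel, and so on to the last. Lower each bottle to the floor of its bore without dropping or tipping it over, and leave all four upright.

Things in the scene. Friction and masses are not known exactly. Their poses are not given: they have to be found in the camera images.
- bottle_squat: squat amber bottle with a broad dark cap, the shortest: 43 mm dia x 82 mm tall; cap 30 mm dia, clear of the shoulder from 66 mm above the underside to the top; 60 to 300 g; stands in one of the cups, underside 12 mm above the worktop. Origin: centre of the underside, z up. Round: pinch the cap from above, fingers across the row.
- bottle_slim: slender amber bottle with a tall narrow pale cap: 49 mm dia x 100 mm tall; cap 29 mm dia, clear of the shoulder from 74 mm above the underside to the top; 60 to 300 g; stands in one of the cups, underside 12 mm above the worktop. Origin: centre of the underside, z up. Round: pinch the cap from above, fingers across the row.
- bottle_stout: stout white bottle with a broad cap: 54 mm dia x 98 mm tall; cap 36 mm dia, clear of the shoulder from 82 mm above the underside to the top; 60 to 300 g; stands in one of the cups, underside 12 mm above the worktop. Origin: centre of the underside, z up. Round: pinch the cap from above, fingers across the row.
- bottle_tall: amber bottle with a tall cap, the tallest: 54 mm dia x 120 mm tall; cap 32 mm dia, clear of the shoulder from 94 mm above the underside to the top; 60 to 300 g; stands in one of the cups, underside 12 mm above the worktop. Origin: centre of the underside, z up. Round: pinch the cap from above, fingers across the row.
- cup_0: one of four identical white round cups, 69 mm outside, 60 mm inside, 26 mm high with a 4 mm floor, fixed in a row with 72 mm pitch on the steel tray rack; at the start this one holds the bottle_squat. Any cup can be at any place in the row. Origin: centre of its underside, 8 mm above the worktop; its y axis runs along the row.
- cup_1: one of four identical white round cups, 69 mm outside, 60 mm inside, 26 mm high with a 4 mm floor, fixed in a row with 72 mm pitch on the steel tray rack; at the start this one holds the bottle_slim. Any cup can be at any place in the row. Origin: centre of its underside, 8 mm above the worktop; its y axis runs along the row.
- cup_2: one of four identical white round cups, 69 mm outside, 60 mm inside, 26 mm high with a 4 mm floor, fixed in a row with 72 mm pitch on the steel tray rack; at the start this one holds the bottle_stout. Any cup can be at any place in the row. Origin: centre of its underside, 8 mm above the worktop; its y axis runs along the row.
- cup_3: one of four identical white round cups, 69 mm outside, 60 mm inside, 26 mm high with a 4 mm floor, fixed in a row with 72 mm pitch on the steel tray rack; at the start this one holds the bottle_tall. Any cup can be at any place in the row. Origin: centre of its underside, 8 mm above the worktop; its y axis runs along the row.
- rack_grip: the rack's carrying grip, fixed at one end of the rack (either end): steel wire arch with a black roll, 74 mm wide, top 79 mm above the worktop; the other end has only a low grey block. Origin: middle of its foot, in line with the cups, 8 mm above the worktop; first to fourth cup centres lie 56, 128, 200, 272 mm from it. x runs across the row, y along it.
- heater: grey dry-block heater, fixed, 124 (x) by 386 (y) mm; control panel with display and knob (top 71 mm) at its +y end. Origin: on the worktop under the middle of the row of four bores. Bore centres x = 0, y = +108 (next to the panel), +36, -36, -108 mm; 64 mm diameter, 3 mm chamfer, in an aluminium block; block top 56 mm, bore floors 34 mm above the worktop.

How it is judged:
At the end, for the whole second after the job is handed in: Each bottle stands in the bore whose number from the panel is the number of its starting cup from the grip: its underside within 14 mm of the bore centre along and across the row and within 5 mm of the bore floor's height, upright within 0.1 rad, at rest (((horizontal distance between cup_0 and rack_grip between 0.02 and 0.092 m and x of bottle_squat in the frame of heater between -0.014 and 0.014 m and y of bottle_squat in the frame of heater between 0.094 and 0.122 m and z of bottle_squat in the frame of heater between 0.029 and 0.039 m) or (horizontal distance between cup_1 and rack_grip between 0.02 and 0.092 m and x of bottle_slim in the frame of heater between -0.014 and 0.014 m and y of bottle_slim in the frame of heater between 0.094 and 0.122 m and z of bottle_slim in the frame of heater between 0.029 and 0.039 m) or (horizontal distance between cup_2 and rack_grip between 0.02 and 0.092 m and x of bottle_stout in the frame of heater between -0.014 and 0.014 m and y of bottle_stout in the frame of heater between 0.094 and 0.122 m and z of bottle_stout in the frame of heater between 0.029 and 0.039 m) or (horizontal distance between cup_3 and rack_grip between 0.02 and 0.092 m and x of bottle_tall in the frame of heater between -0.014 and 0.014 m and y of bottle_tall in the frame of heater between 0.094 and 0.122 m and z of bottle_tall in the frame of heater between 0.029 and 0.039 m)) and ((horizontal distance between cup_0 and rack_grip between 0.092 and 0.164 m and x of bottle_squat in the frame of heater between -0.014 and 0.014 m and y of bottle_squat in the frame of heater between 0.022 and 0.05 m and z of bottle_squat in the frame of heater between 0.029 and 0.039 m) or (horizontal distance between cup_1 and rack_grip between 0.092 and 0.164 m and x of bottle_slim in the frame of heater between -0.014 and 0.014 m and y of bottle_slim in the frame of heater between 0.022 and 0.05 m and z of bottle_slim in the frame of heater between 0.029 and 0.039 m) or (horizontal distance between cup_2 and rack_grip between 0.092 and 0.164 m and x of bottle_stout in the frame of heater between -0.014 and 0.014 m and y of bottle_stout in the frame of heater between 0.022 and 0.05 m and z of bottle_stout in the frame of heater between 0.029 and 0.039 m) or (horizontal distance between cup_3 and rack_grip between 0.092 and 0.164 m and x of bottle_tall in the frame of heater between -0.014 and 0.014 m and y of bottle_tall in the frame of heater between 0.022 and 0.05 m and z of bottle_tall in the frame of heater between 0.029 and 0.039 m)) and ((horizontal distance between cup_0 and rack_grip between 0.164 and 0.236 m and x of bottle_squat in the frame of heater between -0.014 and 0.014 m and y of bottle_squat in the frame of heater between -0.05 and -0.022 m and z of bottle_squat in the frame of heater between 0.029 and 0.039 m) or (horizontal distance between cup_1 and rack_grip between 0.164 and 0.236 m and x of bottle_slim in the frame of heater between -0.014 and 0.014 m and y of bottle_slim in the frame of heater between -0.05 and -0.022 m and z of bottle_slim in the frame of heater between 0.029 and 0.039 m) or (horizontal distance between cup_2 and rack_grip between 0.164 and 0.236 m and x of bottle_stout in the frame of heater between -0.014 and 0.014 m and y of bottle_stout in the frame of heater between -0.05 and -0.022 m and z of bottle_stout in the frame of heater between 0.029 and 0.039 m) or (horizontal distance between cup_3 and rack_grip between 0.164 and 0.236 m and x of bottle_tall in the frame of heater between -0.014 and 0.014 m and y of bottle_tall in the frame of heater between -0.05 and -0.022 m and z of bottle_tall in the frame of heater between 0.029 and 0.039 m)) and ((horizontal distance between cup_0 and rack_grip between 0.236 and 0.308 m and x of bottle_squat in the frame of heater between -0.014 and 0.014 m and y of bottle_squat in the frame of heater between -0.122 and -0.094 m and z of bottle_squat in the frame of heater between 0.029 and 0.039 m) or (horizontal distance between cup_1 and rack_grip between 0.236 and 0.308 m and x of bottle_slim in the frame of heater between -0.014 and 0.014 m and y of bottle_slim in the frame of heater between -0.122 and -0.094 m and z of bottle_slim in the frame of heater between 0.029 and 0.039 m) or (horizontal distance between cup_2 and rack_grip between 0.236 and 0.308 m and x of bottle_stout in the frame of heater between -0.014 and 0.014 m and y of bottle_stout in the frame of heater between -0.122 and -0.094 m and z of bottle_stout in the frame of heater between 0.029 and 0.039 m) or (horizontal distance between cup_3 and rack_grip between 0.236 and 0.308 m and x of bottle_tall in the frame of heater between -0.014 and 0.014 m and y of bottle_tall in the frame of heater between -0.122 and -0.094 m and z of bottle_tall in the frame of heater between 0.029 and 0.039 m)) and angle between each of bottle_squat, bottle_slim, bottle_stout, bottle_tall's own z axis and vertical below 0.1 rad and linear speed of each of bottle_squat, bottle_slim, bottle_stout, bottle_tall below 0.02 m/s); the robot touches nothing.
It fails at once if a bottle is tipped far over (angle between any of bottle_squat, bottle_slim, bottle_stout, bottle_tall's own z axis and vertical above 0.6 rad).
It fails at once if a bottle is dropped (falls freely by more than about 25 mm) ((linear speed of bottle_squat above 0.7 m/s and contact force between bottle_squat and the fingers below 0.02 N and contact force between bottle_squat and anything else below 0.02 N) or (linear speed of bottle_slim above 0.7 m/s and contact force between bottle_slim and the fingers below 0.02 N and contact force between bottle_slim and anything else below 0.02 N) or (linear speed of bottle_stout above 0.7 m/s and contact force between bottle_stout and the fingers below 0.02 N and contact force between bottle_stout and anything else below 0.02 N) or (linear speed of bottle_tall above 0.7 m/s and contact force between bottle_tall and the fingers below 0.02 N and contact force between bottle_tall and anything else below 0.02 N)).
It also fails if it takes over 102 s, if anything falls off the work surface, if the arm or the gripper's body presses on something with over 40 N, if the wrist force passes 120 N, or if a joint passes its speed limit or range.

## Working session

There is one attempt and no reset: what is moved stays moved. The work goes in short steps, Python scripts to look and compute and a shell command to move; the robot and the scene stay as the last step left them, time stands still between calls to the robot, and variables do not carry over. Pictures are saved under pics/ and viewed, and the job is handed in when it is done.

```bash
mkdir -p pics; ls; python3 - <<'E'
from rig import robot
import cv2
s=robot.state();print(s['time_s'],s['eef_pos'],s['orientation'])
for n in ['scene','side']:
    p=robot.grab_frame(n);cv2.imwrite(f'pics/{n}0.png',p['color'])
    print(n,p['position'],p['rotation'].round(3).tolist(),p['camera_matrix'].tolist())
E
```

```text
pics
0.0 [ 4.99387052e-01 -5.26440036e-06  2.30398325e-01] [[ 9.99997781e-01 -3.90949072e-05 -2.10634925e-03]
 [-3.91088933e-05 -9.99999999e-01 -6.59876381e-06]
 [-2.10634899e-03  6.68112616e-06 -9.99997782e-01]]
scene [-0.08114426 -0.53115004  0.47694902] [[0.607, -0.369, 0.704], [-0.795, -0.264, 0.547], [-0.016, -0.891, -0.453]] [[542.4672621672552, 0.0, 320.5041623975308], [0.0, 542.4672621672552, 232.9287591750316], [0.0, 0.0, 1.0]]
side [ 0.16906302 -0.6463535   0.49002557] [[0.854, -0.238, 0.462], [-0.519, -0.436, 0.735], [0.026, -0.868, -0.497]] [[475.74848847702054, 0.0, 324.28324220658646], [0.0, 475.74848847702054, 248.8518546044975], [0.0, 0.0, 1.0]]
```

View pics/scene0.png

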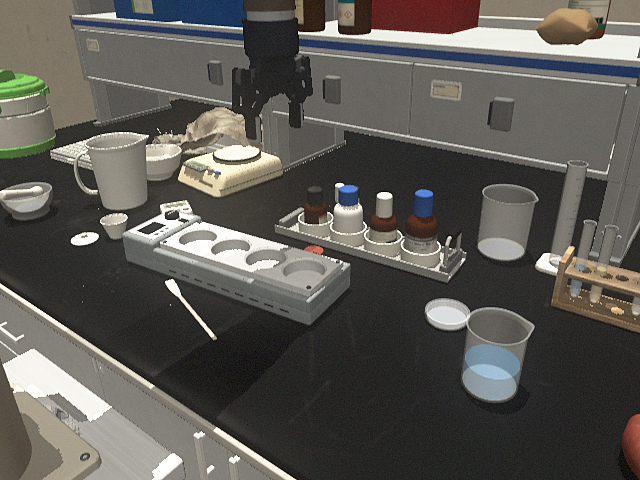

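View pics/side0.png

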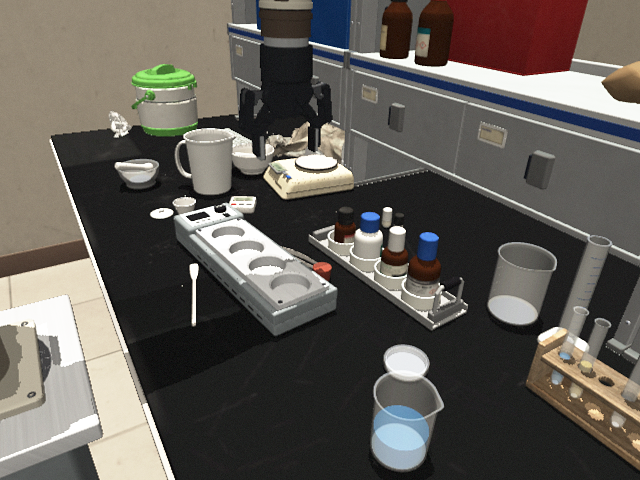

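The scene picture shows the grip at the right, near end of the rack (452,250). From the grip the order is tall (blue cap, 424,200), slim (white cap, 384,210), stout (blue cap on white, 348,200), squat (dark cap, 315,195). The heater's panel is at its far-left end (155,228). A red object lies between heater and rack (313,250).

```bash
cat > h.py <<'E'
from rig import robot
import numpy as np, cv2
def cloud(p,mask=None):
    z=p['z_map'];K=p['camera_matrix']
    m=(z>0) if mask is None else (z>0)&mask
    v,u=np.nonzero(m);d=z[v,u]
    c=np.c_[(u-K[0,2])/K[0,0]*d,(v-K[1,2])/K[1,1]*d,d]
    return c@np.array(p['rotation']).T+np.array(p['position'])
def circfit(P,r=None):
    from scipy.optimize import least_squares
    c0=P.mean(0)
    if r is None:
        s=least_squares(lambda q:np.hypot(P[:,0]-q[0],P[:,1]-q[1])-q[2],[*c0,.02],loss='soft_l1',f_scale=.001);return s.x
    s=least_squares(lambda q:np.hypot(P[:,0]-q[0],P[:,1]-q[1])-r,c0+np.array([.01,.01]),loss='soft_l1',f_scale=.001);return s.x
E
python3 - <<'E'
from h import *
B={'bottle_squat':(82,66,.015),'bottle_slim':(100,74,.0145),'bottle_stout':(98,82,.018),'bottle_tall':(120,94,.016)}
for n in ['scene','side']:
    p=robot.grab_frame(n)
    for b,(h,c,r) in B.items():
        for m in robot.masks_of(p,b)[:2]:
            P=cloud(p,m['region']); zt=.012+h/1000
            S=P[(P[:,2]>.012+c/1000+.003)&(P[:,2]<zt-.004)]
            T=P[P[:,2]>zt-.003]
            f=circfit(S[:,:2],r) if len(S)>10 else None
            print(n,b,round(m['confidence'],2),np.round(m['extent']),'zmax',np.percentile(P[:,2],99).round(3),'side',f,len(S),'top',T.mean(0).round(4) if len(T) else None,len(T))
    for t in ['rack_grip','heater','cup_0']:
        for m in robot.masks_of(p,t)[:5]:
            P=cloud(p,m['region']);print(n,t,round(m['confidence'],2),np.round(m['extent']),np.median(P,0).round(3))
            if t=='heater':
                T=P[abs(P[:,2]-.056)<.004]
                print(cv2.minAreaRect(T[:,:2].astype(np.float32)*1000),len(T))
                S=P[P[:,2]<.071]; print(cv2.minAreaRect(S[:,:2].astype(np.float32)*1000))
E
```

```text
scene bottle_squat 0.88 [317. 206.  21.  39.] zmax 0.095 side [0.65405103 0.0519463 ] 67 top [0.6501 0.0483 0.0938] 84
scene bottle_squat 0.17 [238. 267. 231. 118.] zmax 0.063 side None 0 top None 0
scene bottle_slim 0.6 [386. 219.  26.  50.] zmax 0.113 side [ 0.66589298 -0.09076459] 157 top [ 0.6601 -0.094   0.1119] 77
scene bottle_slim 0.5 [316. 207.  24.  41.] zmax 0.095 side [0.65425978 0.05313013] 87 top None 0
scene bottle_stout 0.82 [348. 211.  26.  49.] zmax 0.111 side [ 0.65986167 -0.01906408] 85 top [ 0.6542 -0.0234  0.1098] 128
scene bottle_stout 0.68 [238. 268. 228. 117.] zmax 0.063 side None 0 top None 0
scene bottle_tall 0.72 [421. 221.  32.  63.] zmax 0.133 side [ 0.67046906 -0.16243851] 205 top [ 0.6657 -0.1649  0.132 ] 117
scene bottle_tall 0.49 [316. 223.  35.  26.] zmax 0.036 side None 0 top None 0
scene rack_grip 0.71 [315. 206.  26.  42.] [0.642 0.042 0.061]
scene rack_grip 0.67 [450. 249.  24.  49.] [ 0.665 -0.223  0.031]
scene heater 0.77 [237. 265. 231. 118.] [0.416 0.028 0.047]
((440.3869323730469, 70.51847076416016), (124.50126647949219, 380.57647705078125),
[... 1057 characters left out ...]
ide [ 0.67228889 -0.16160477] 200 top [ 0.6682 -0.1653  0.1332] 160
side rack_grip 0.79 [446. 298.  37.  43.] [ 0.673 -0.223  0.03 ]
side rack_grip 0.43 [418. 294.  35.  31.] [ 0.646 -0.182  0.026]
side heater 0.88 [256. 269. 172. 133.] [0.439 0.01  0.05 ]
((447.7451171875, 72.2282943725586), (123.41219329833984, 379.45611572265625), 5.621187210083008) 3474
((466.0019836425781, 130.92660522460938), (177.0116424560547, 510.983154296875), 4.468668460845947)
side cup_0 0.79 [366. 259.  25.  21.] [ 0.636 -0.039  0.026]
side cup_0 0.72 [391. 276.  34.  34.] [ 0.644 -0.111  0.027]
side cup_0 0.57 [420. 294.  43.  32.] [ 0.647 -0.181  0.026]
side cup_0 0.53 [341. 244.  23.  24.] [0.632 0.034 0.027]
```

```bash
python3 - <<'E'
from h import *
p=robot.grab_frame('wrist');cv2.imwrite('pics/wrist0.png',p['color']);print(p['position'],p['rotation'].round(3).tolist(),p['camera_matrix'].tolist())
P=cloud(p);print(P.min(0),P.max(0))
for n in ['scene','side']:
    p=robot.grab_frame(n)
    P=cloud(p)
    # height map around, top-down, color
    ims=np.zeros((600,800),np.uint8)
    s=1000
    m=(P[:,0]>.3)&(P[:,0]<.9)&(P[:,1]>-.4)&(P[:,1]<.4)&(P[:,2]<.2)
    Q=P[m];Q=Q[Q[:,2].argsort()]
    ims[np.clip(((.9-Q[:,0])*s).astype(int),0,599),np.clip(((.4-Q[:,1])*s).astype(int),0,799)]=np.clip(Q[:,2]*1500+40,0,255).astype(np.uint8)
    cv2.imwrite(f'pics/top_{n}.png',cv2.applyColorMap(ims,cv2.COLORMAP_TURBO))
E
```

```text
[0.49997524 0.06944111 0.37408007] [[1.0, -0.001, 0.0], [-0.001, -0.96, -0.278], [0.001, 0.278, -0.96]] [[390.0460307433833, 0.0, 327.1437764349443], [0.0, 390.0460307433833, 242.415828059565], [0.0, 0.0, 1.0]]
[-0.64375903 -1.18921246 -0.78883157] [0.84862098 0.24324309 0.32810884]
```

View pics/wrist0.png

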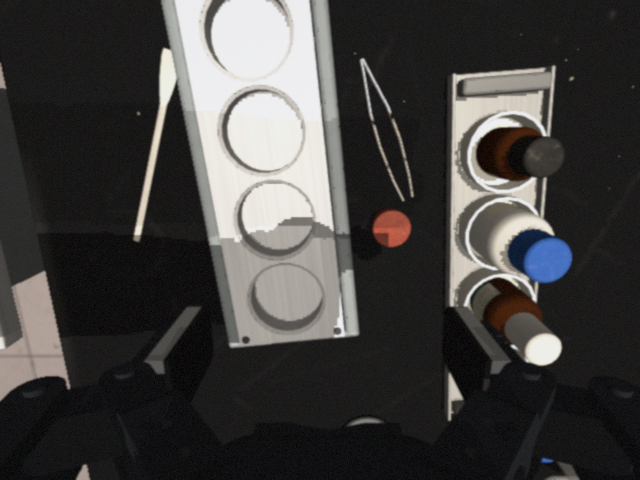

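View pics/top_scene.png

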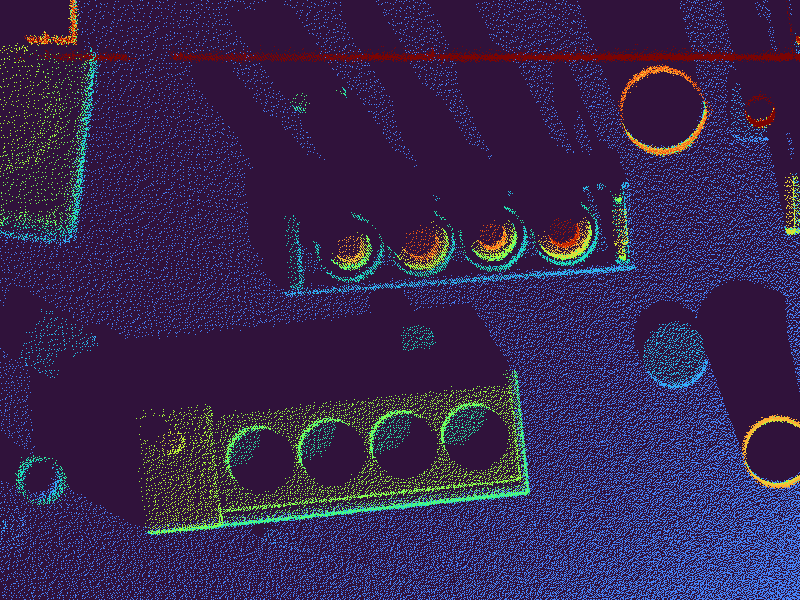

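The wrist view shows the four bores at (250,33), (262,130), (276,217) and (287,296). The caps are at squat (543,156), stout (541,258) and slim (541,347). Tweezers and a low red bulb lie between heater and rack. I'll measure from this view.

```bash
cat >> h.py <<'E'
def plane(p,uv,z):
    K=p['camera_matrix'];R=np.array(p['rotation']);o=np.array(p['position'])
    d=np.c_[(uv[:,0]-K[0,2])/K[0,0],(uv[:,1]-K[1,2])/K[1,1],np.ones(len(uv))]@R.T
    return (o+d*((z-o[2])/d[:,2])[:,None])
def zimg(p):
    z=p['z_map'];K=p['camera_matrix'];v,u=np.mgrid[:480,:640]
    c=np.stack([(u-K[0,2])/K[0,0]*z,(v-K[1,2])/K[1,1]*z,z],-1)
    W=c@np.array(p['rotation']).T+np.array(p['position']);W[z<=0]=np.nan;return W
E
python3 - <<'E'
from h import *
from scipy.optimize import least_squares
p=robot.grab_frame('wrist');W=zimg(p)
Z=W[...,2]
reg=(W[...,0]>.34)&(W[...,0]<.53)
print('blocktop z hist',np.histogram(Z[reg&(Z>.04)&(Z<.08)],bins=20))
zt=np.median(Z[reg&(Z>.05)&(Z<.062)]);zf=np.median(Z[reg&(Z>.028)&(Z<.04)]);print('top',zt,'floor',zf)
# top points, model fit: angle/centre by per-hole circle on contours
mask=(reg&(Z>zt-.0015)&(Z<zt+.004)).astype(np.uint8)*255
mask=cv2.morphologyEx(mask,cv2.MORPH_CLOSE,np.ones((3,3),np.uint8))
cs,_=cv2.findContours(mask,cv2.RETR_CCOMP,cv2.CHAIN_APPROX_NONE)
for c in cs:
    if len(c)>120:
        P=plane(p,c[:,0].astype(float),zt)[:,:2]
        f=circfit(P);
        print(len(c),c[:,0].mean(0),f, np.std(np.hypot(*(P-f[:2]).T)-f[2]))
B={'bottle_squat':(82,.015),'bottle_slim':(100,.0145),'bottle_stout':(98,.018),'bottle_tall':(120,.016)}
for b,(h,r) in B.items():
    ms=robot.masks_of(p,b)
    if not ms: print(b,'none');continue
    m=ms[0];P=cloud(p,m['region']);T=P[P[:,2]>.012+h/1000-.006]
    if len(T)==0: print(b,m['confidence'],P.max(0));continue
    print(b,m['confidence'].__round__(2),np.median(T[:,2]),cv2.minEnclosingCircle(T[:,:2].astype(np.float32)*1000),T.mean(0),(T.min(0)+T.max(0))/2)
E
```

```text
blocktop z hist (array([ 136,  136,  159,  229,  351,  575, 1531, 3636, 3333,  888,  196,
        179,  318,  877, 1960, 6855, 9242, 2611,  166,    4]), array([0.04000493, 0.04099994, 0.04199495, 0.04298996, 0.04398497,
       0.04497999, 0.045975  , 0.04697001, 0.04796502, 0.04896003,
       0.04995504, 0.05095005, 0.05194507, 0.05294008, 0.05393509,
       0.0549301 , 0.05592511, 0.05692012, 0.05791513, 0.05891015,
       0.05990516]))
top 0.05600462175567805 floor 0.03417973604464519
1070 [262.98224299 150.19345794] [0.45004061 0.02424736 0.10198329] 0.0324836346829444
224 [286.36607143 298.49107143] [ 0.46399143 -0.07471165  0.03292524] 0.0004770372578982163
246 [275.41056911 219.08943089] [ 0.45637682 -0.00354084  0.03302882] 0.0005274511762158636
283 [261.44169611 129.89045936] [0.4489759  0.06767313 0.03293273] 0.0005366390969942124
bottle_squat 0.55 0.09369787044267519 ((653.1459350585938, 50.25165557861328), 14.697171211242676) [0.65163298 0.05064226 0.09341689] [0.6527831  0.05056918 0.09204862]
bottle_slim 0.83 0.11157989351629807 ((612.1402587890625, -45.97829818725586), 83.40342712402344) [ 0.66323384 -0.09033677  0.11165646] [ 0.61440181 -0.04876591  0.18675899]
bottle_stout 0.72 0.10970583023289199 ((658.4627685546875, -20.466354370117188), 17.783506393432617) [ 0.65684577 -0.0199978   0.10944433] [ 0.65855111 -0.02093473  0.1079655 ]
bottle_tall none
```

```bash
python3 -m pendant '[[[0.2,0.2,0,0,0,-0.02],[0.2,0.2,0,0,0,-0.02],[0.2,0.2,0,0,0,-0.02],[0.2,0.2,0,0,0,-0.02],[0,0,0,0,0,-0.02]]]' 1
cat > caps.py <<'E'
from h import *
import sys
def run(tag):
    p=robot.grab_frame('wrist');cv2.imwrite(f'pics/{tag}.png',p['color'])
    s=robot.state();print('tcp',s['eef_pos'].round(4),'yaw',np.degrees(np.arctan2(s['orientation'][1,0],s['orientation'][0,0])).round(2),'f',s['contact_force'].round(1),'w',s['gripper_width'],'t',s['time_s'],'tilt',s['orientation'][:2,2].round(4))
    W=zimg(p)
    B={'bottle_squat':(82,.015,.653,.0503),'bottle_slim':(100,.0145,.664,-.0915),'bottle_stout':(98,.018,.6585,-.0207),'bottle_tall':(120,.016,.6695,-.163)}
    for b,(h,r,x,y) in B.items():
        zt=.012+h/1000
        m=(np.hypot(W[...,0]-x,W[...,1]-y)<.026)&(abs(W[...,2]-zt)<.004)
        P=W[m]
        if len(P)<50: print(b,len(P));continue
        c,r=cv2.minEnclosingCircle(P[:,:2].astype(np.float32)*1000)
        print(b,len(P),'z',np.median(P[:,2]).round(4),'circ',np.round(c,1),round(r,1),'mid',((P.min(0)+P.max(0))/2).round(4)[:2],'mean',P.mean(0).round(4)[:2])
run(sys.argv[1])
E
python3 caps.py w1
```

```text
time_s: 1.92
eef_pos: [0.624, -0.1192, 0.2294]
orientation: [[0.997, 0.076, -0.001], [0.076, -0.997, -0.0], [-0.001, -0.0, -1.0]]
contact_force: [-0.8, -0.2, 0.1]
gripper_width: 0.999
tcp [ 0.623  -0.118   0.2299] yaw 4.46 f [ 0.   0.1 -0.1] w 0.995383766799588 t 1.975 tilt [-0.0018  0.0005]
bottle_squat 0
bottle_slim 1300 z 0.1116 circ [665.3 -92.6] 14.1 mid [ 0.6653 -0.0925] mean [ 0.665 -0.092]
bottle_stout 2503 z 0.1097 circ [659.  -21.5] 17.5 mid [ 0.659  -0.0214] mean [ 0.6586 -0.0213]
bottle_tall 1441 z 0.1317 circ [ 669.4 -164. ] 15.3 mid [ 0.6695 -0.1641] mean [ 0.6689 -0.163 ]
```

View pics/w1.png

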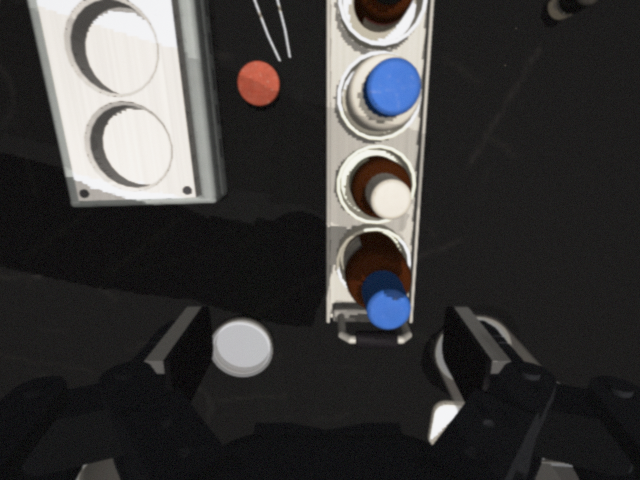

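```bash
python3 -m pendant '[[[0.142,0.165,0,0,0,0],[0.143,0.165,0.1,0,0,0],[0,0,0.2,0,0,0],[0,0,0.1,0,0,0],[0,0,0,0,0,0]]]' 1; python3 caps.py w2
```

```text
time_s: 2.6
eef_pos: [0.6679, -0.162, 0.1703]
orientation: [[0.997, 0.079, -0.003], [0.079, -0.997, 0.001], [-0.003, -0.001, -1.0]]
contact_force: [-0.1, 0.9, 1.0]
gripper_width: 1.0
tcp [ 0.6688 -0.1623  0.1718] yaw 4.55 f [0.2 0.8 0.6] w 0.9958050532353654 t 2.65 tilt [-0.0005  0.0002]
bottle_squat 0
bottle_slim 2497 z 0.1116 circ [665.5 -92.5] 13.9 mid [ 0.6656 -0.0924] mean [ 0.6654 -0.0923]
bottle_stout 316 z 0.1086 circ [659.9 -34.8] 10.3 mid [ 0.6599 -0.0362] mean [ 0.6601 -0.0366]
bottle_tall 2683 z 0.1317 circ [ 669.2 -164.2] 15.4 mid [ 0.6695 -0.164 ] mean [ 0.6693 -0.1632]
```

View pics/w2.png

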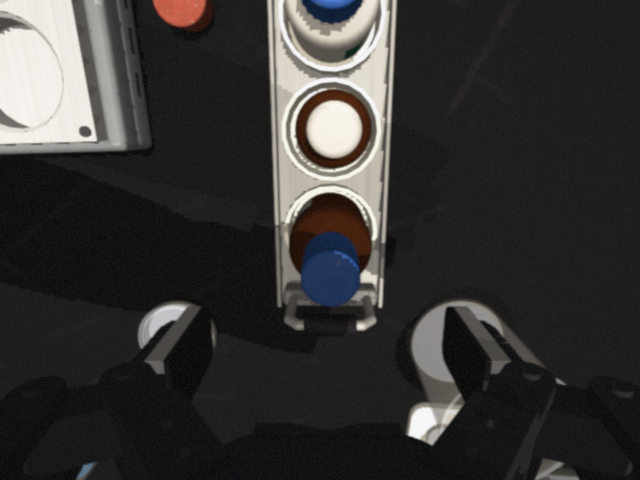

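Wrist view: the tall cap at (330,270) sits midway between the fingers, with about 1.5 mm left to shift along the row. Descend and grip.

```bash
python3 -m pendant '[[[0.004,0.01,0.14,0,0,0],[0,0,0.14,0,0,0],[0,0,0.14,0,0,0],[0,0,0,0,0,0],[0,0,0,0,0,0]]]' 1; python3 -m pendant '[[[0,0,0,0,0,0],[0,0,0,0,0,0],[0,0,0,0,0,0],[0,0,0,0,0,0],[0,0,0,0,0,0]]]' 0; python3 -m pendant '[[[0,0,0,0,0,0],[0,0,0,0,0,0],[0,0,-0.02,0,0,0],[0,0,-0.04,0,0,0],[0,0,-0.04,0,0,0]]]'; python3 caps.py w3 | head -1
```

```text
time_s: 3.28
eef_pos: [0.671, -0.1646, 0.1105]
orientation: [[0.997, 0.079, 0.003], [0.079, -0.997, -0.001], [0.003, 0.001, -1.0]]
contact_force: [-0.1, 0.2, 1.9]
gripper_width: 0.997
time_s: 3.9
eef_pos: [0.6702, -0.1647, 0.109]
orientation: [[0.997, 0.078, 0.001], [0.078, -0.997, -0.0], [0.001, 0.0, -1.0]]
contact_force: [-1.1, 0.5, 4.1]
gripper_width: 0.349
time_s: 4.53
eef_pos: [0.6697, -0.1644, 0.1229]
orientation: [[0.997, 0.079, -0.001], [0.079, -0.997, 0.0], [-0.001, -0.0, -1.0]]
contact_force: [-0.8, -0.6, -2.0]
gripper_width: 0.348
tcp [ 0.6704 -0.1646  0.1242] yaw 4.5 f [ 0.1  0.2 -1.2] w 0.34484278796188655 t 4.575 tilt [ 0.0008 -0.0001]
```

View pics/w3.png

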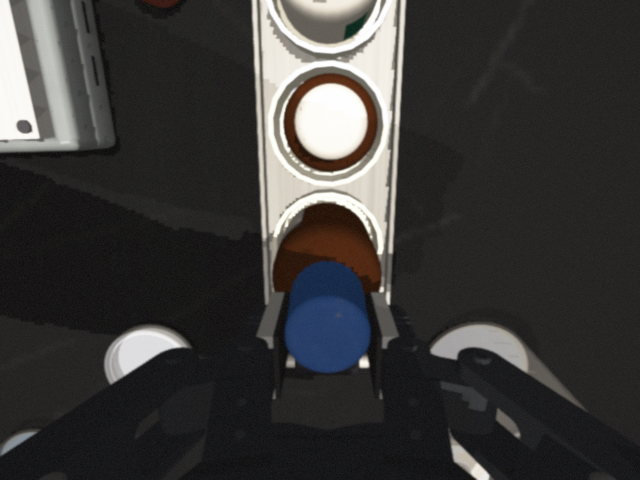

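```bash
python3 -m pendant '[[[0,0,-0.1,0,0,0],[0,0,-0.15,0,0,0],[0,0,-0.1,0,0,0],[-0.1,0,-0.03,0,0,0],[-0.2,0,0,0,0,0]]]'; python3 -m pendant '[[[-0.25,0,0,0,0,0],[-0.25,-0.05,0,0,0,0],[-0.25,-0.1,0,0,0,0],[-0.2,-0.2,0,0,0,0],[-0.113,-0.25,0,0,0,0]]]'; python3 -m pendant '[[[0,-0.3,0,0,0,0],[0,-0.3,0,0,0,0],[0,-0.25,0,0,0,0],[0,-0.15,0,0,0,0],[0,-0.1,0,0,0,0]]]';python3 caps.py w4 | head -1
```

```text
time_s: 5.2
eef_pos: [0.626, -0.1681, 0.1813]
orientation: [[0.997, 0.079, 0.003], [0.079, -0.997, -0.001], [0.003, 0.001, -1.0]]
contact_force: [-0.6, 0.7, -1.7]
gripper_width: 0.348
time_s: 5.82
eef_pos: [0.4577, -0.0907, 0.1812]
orientation: [[0.997, 0.076, 0.001], [0.076, -0.997, -0.0], [0.001, 0.0, -1.0]]
contact_force: [0.6, 0.5, -2.2]
gripper_width: 0.347
time_s: 6.45
eef_pos: [0.4463, 0.0747, 0.1811]
orientation: [[0.997, 0.08, 0.001], [0.08, -0.997, 0.0], [0.001, 0.0, -1.0]]
contact_force: [0.0, -0.1, -1.5]
gripper_width: 0.346
tcp [0.4462 0.0759 0.181 ] yaw 4.62 f [ 0.4  2.1 -1.5] w 0.34476359561141606 t 6.5 tilt [0.001  0.0017]
```

View pics/w4.png

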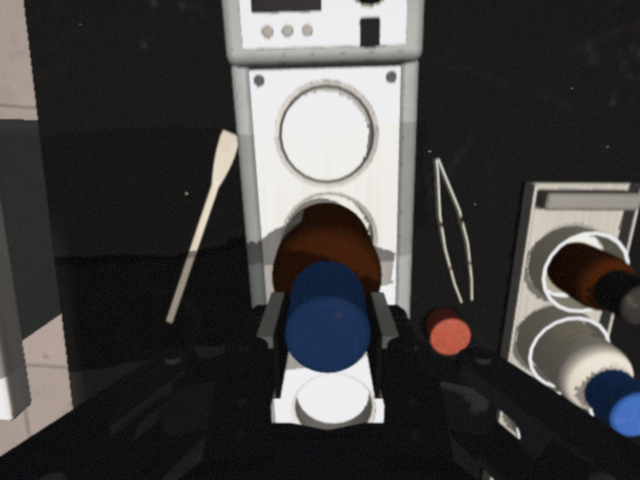

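The bottle is held upright over the heater. Bore 1 shows at (326,133) just below the panel. I'll refit the bores from here.

```bash
cat > bores.py <<'E'
from h import *
p=robot.grab_frame('wrist');W=zimg(p);Z=W[...,2]
mask=((W[...,0]>.36)&(W[...,0]<.53)&(Z>.0545)&(Z<.060)).astype(np.uint8)*255
mask=cv2.morphologyEx(mask,cv2.MORPH_CLOSE,np.ones((3,3),np.uint8))
cs,_=cv2.findContours(mask,cv2.RETR_CCOMP,cv2.CHAIN_APPROX_NONE)
for c in cs:
    if len(c)>100:
        P=plane(p,c[:,0].astype(float),.056)[:,:2];f=circfit(P);e=np.std(np.hypot(*(P-f[:2]).T)-f[2])
        if e<.003: print(len(c),c[:,0].mean(0).round(),f.round(4),e.round(5))
E
python3 bores.py
```

```text
337 [325. 137.] [0.4408 0.1392 0.0329] 0.00049
112 [324.  42.] [0.4338 0.1964 0.0052] 0.00209
164 [298.  36.] [0.4185 0.2012 0.0084] 0.00245
```

```bash
python3 -m pendant '[[[0,-0.1,0,0,0,0],[0,-0.2,0,0,0,0],[0,-0.122,0,0,0,0],[0,0,0,0,0,0],[0,0,0,0,0,0]]]';python3 caps.py w5 | head -1
```

```text
time_s: 7.18
eef_pos: [0.4412, 0.1362, 0.1802]
orientation: [[0.997, 0.078, -0.0], [0.078, -0.997, -0.0], [-0.0, 0.0, -1.0]]
contact_force: [-1.0, 0.4, -1.9]
gripper_width: 0.355
tcp [0.4412 0.1361 0.1802] yaw 4.44 f [-0.5 -0.4 -2.5] w 0.3506335640909807 t 7.225 tilt [-0.0002 -0.0004]
```

View pics/w5.png

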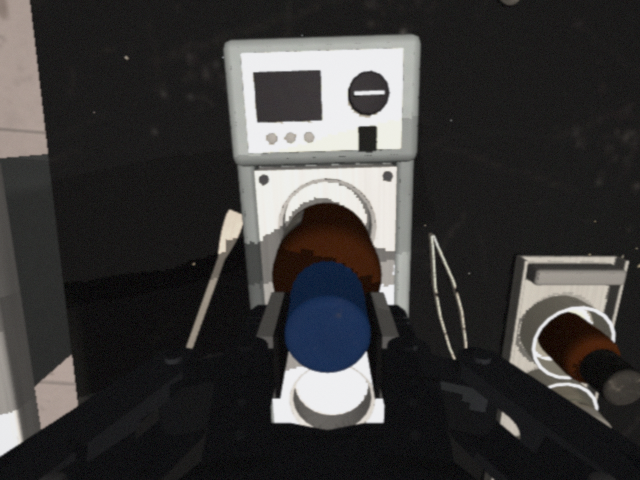

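```bash
python3 -m pendant '[[[0,-0.02,0.05,0,0,0],[0,0,0.1,0,0,0],[0,0,0.08,0,0,0],[0,0,0.05,0,0,0],[0,0,0.02,0,0,0]]]'; python3 -m pendant '[[[0,0,0.01,0,0,0],[0,0,0.01,0,0,0],[0,0,0.008,0,0,0],[0,0,0,0,0,0],[0,0,0,0,0,0]]]'
```

```text
time_s: 7.85
eef_pos: [0.4407, 0.1395, 0.1347]
orientation: [[0.997, 0.078, -0.001], [0.078, -0.997, -0.0], [-0.001, 0.0, -1.0]]
contact_force: [0.1, 0.2, -1.6]
gripper_width: 0.346
time_s: 8.48
eef_pos: [0.441, 0.1397, 0.1312]
orientation: [[0.997, 0.078, 0.0], [0.078, -0.997, 0.0], [0.0, -0.0, -1.0]]
contact_force: [-0.6, -0.2, -1.4]
gripper_width: 0.351
```

```bash
python3 -m pendant '[[[0,0,0.006,0,0,0],[0,0,0.006,0,0,0],[0,0,0,0,0,0],[0,0,0,0,0,0],[0,0,0,0,0,0]]]'
```

```text
time_s: 9.1
eef_pos: [0.4412, 0.1399, 0.1309]
orientation: [[0.997, 0.079, 0.001], [0.079, -0.997, 0.001], [0.001, -0.001, -1.0]]
contact_force: [-2.3, -0.7, 8.5]
gripper_width: 0.351
```

```bash
python3 -m pendant '[[[0,0,-0.004,0,0,0],[0,0,0,0,0,0],[0,0,0,0,0,0],[0,0,0,0,0,0],[0,0,0,0,0,0]]]' 1; python3 -m pendant '[[[0,0,-0.05,0,0,0],[0,0,-0.1,0,0,0],[0,0,-0.15,0,0,0],[0,0,-0.15,0,0,0],[0,0.1,-0.05,0,0,0]]]';python3 caps.py w6 | head -1;python3 - <<'E'
from h import *
p=robot.grab_frame('side');cv2.imwrite('pics/s6.png',p['color'])
E
```

```text
time_s: 9.72
eef_pos: [0.4409, 0.1397, 0.1298]
orientation: [[0.997, 0.078, -0.0], [0.078, -0.997, -0.0], [-0.0, 0.0, -1.0]]
contact_force: [-0.6, 0.2, -0.7]
gripper_width: 1.0
time_s: 10.35
eef_pos: [0.4431, 0.125, 0.2067]
orientation: [[0.997, 0.08, 0.003], [0.08, -0.997, 0.001], [0.003, -0.001, -1.0]]
contact_force: [0.9, -0.4, 0.7]
gripper_width: 1.0
tcp [0.4431 0.123  0.2068] yaw 4.48 f [-0.1 -1.6 -0.6] w 0.9978901948487371 t 10.4 tilt [ 0.0031 -0.0009]
```

View pics/w6.png

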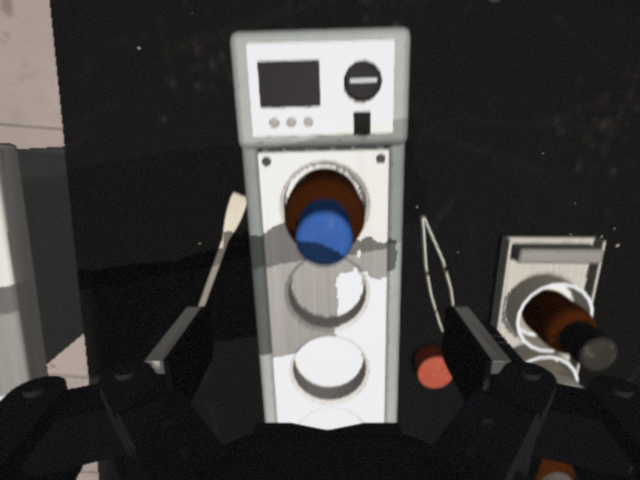

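View pics/s6.png

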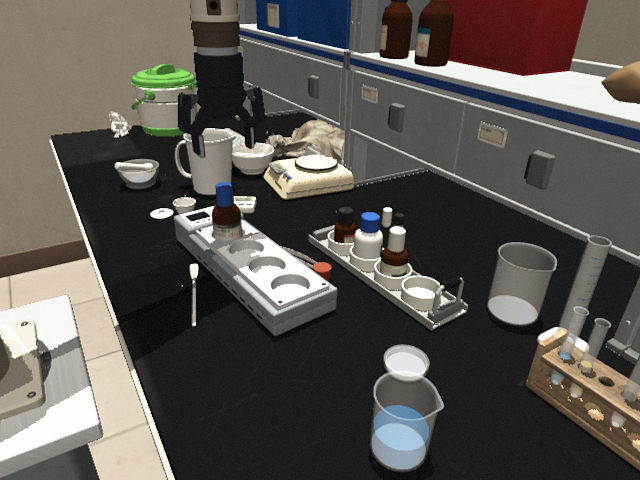

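Tall stands upright in bore 1: the side view shows it beside the panel at (225,210). Next is slim.

```bash
python3 -m pendant '[[[0.2,0.2,0,0,0,0],[0.3,0.35,0,0,0,0],[0.35,0.4,0,0,0,0],[0.3,0.35,0,0,0,0],[0.216,0.249,0,0,0,0]]]'; python3 -m pendant '[[[0,0,0.1,0,0,0],[0,0,0.2,0,0,0],[0,0,0.05,0,0,0],[0,0,0,0,0,0],[0,0,0,0,0,0]]]'; python3 caps.py w7
```

```text
time_s: 11.08
eef_pos: [0.6436, -0.0718, 0.2031]
orientation: [[0.997, 0.077, -0.002], [0.077, -0.997, 0.0], [-0.002, -0.001, -1.0]]
contact_force: [1.3, -0.4, 0.4]
gripper_width: 0.997
time_s: 11.7
eef_pos: [0.6433, -0.069, 0.1538]
orientation: [[0.997, 0.079, 0.002], [0.079, -0.997, -0.0], [0.002, 0.0, -1.0]]
contact_force: [-0.5, -0.6, -0.3]
gripper_width: 0.998
tcp [ 0.6436 -0.0691  0.154 ] yaw 4.53 f [-0.1  0.3  0.1] w 1.0014784923920326 t 11.75 tilt [ 0.0025 -0.0003]
bottle_squat 2897 z 0.0937 circ [653.6  50.3] 14.6 mid [0.6536 0.0478] mean [0.6536 0.0483]
bottle_slim 2008 z 0.1116 circ [665.3 -92.3] 14.2 mid [ 0.6653 -0.0924] mean [ 0.665  -0.0911]
bottle_stout 4064 z 0.1097 circ [658.9 -21.3] 17.4 mid [ 0.6588 -0.0212] mean [ 0.6585 -0.0207]
bottle_tall 0
```

View pics/w7.png

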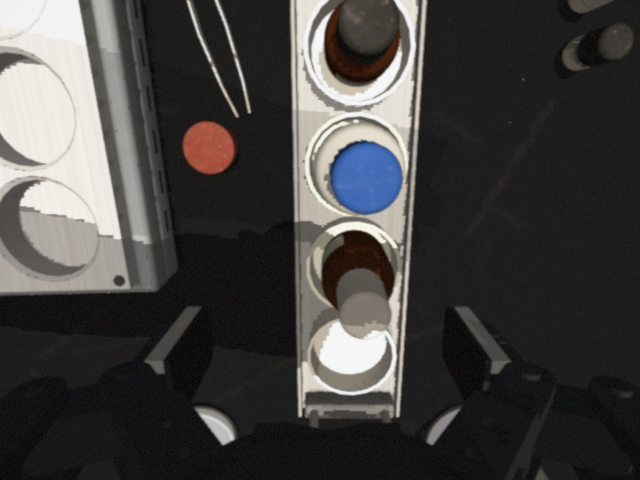

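```bash
python3 -m pendant '[[[0.066,0.083,0,0,0,0],[0.066,0.083,0,0,0,0],[0,0,0,0,0,0],[0,0,0.1,0,0,0],[0,0,0.1,0,0,0]]]'; python3 -m pendant '[[[0,0,0.1,0,0,0],[0,0,0.1,0,0,0],[0,0,0.033,0,0,0],[0,0,0,0,0,0],[0,0,0,0,0,0]]]'; python3 caps.py w8|head -1
```

```text
time_s: 12.38
eef_pos: [0.664, -0.0921, 0.1214]
orientation: [[0.997, 0.079, -0.001], [0.079, -0.997, 0.0], [-0.001, -0.0, -1.0]]
contact_force: [-0.6, 0.8, -0.1]
gripper_width: 0.998
time_s: 13.0
eef_pos: [0.6652, -0.0928, 0.0882]
orientation: [[0.997, 0.078, 0.001], [0.078, -0.997, -0.0], [0.001, 0.0, -1.0]]
contact_force: [0.7, 0.6, 0.2]
gripper_width: 1.0
tcp [ 0.6652 -0.0928  0.0883] yaw 4.5 f [-0.3 -0.1  0.4] w 0.9983926176031642 t 13.05 tilt [ 0.0015 -0.0002]
```

View pics/w8.png

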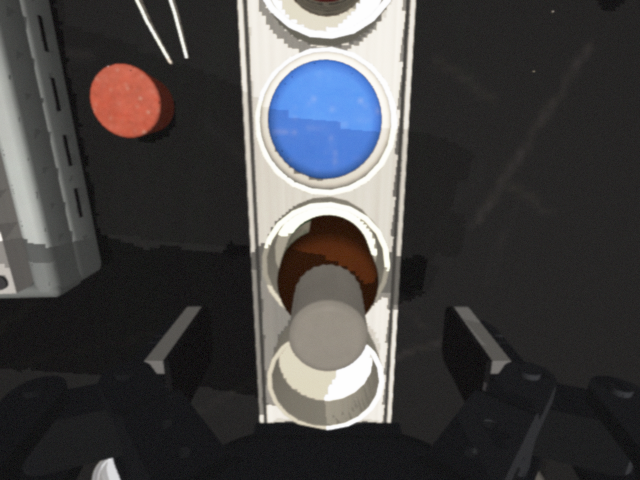

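```bash
python3 -m pendant '[[[0,0,-0.005,0,0,0],[0,0,0,0,0,0],[0,0,0,0,0,0],[0,0,0,0,0,0],[0,0,0,0,0,0]]]' 0; python3 -m pendant '[[[0,0,0,0,0,0],[0,0,-0.02,0,0,0],[0,0,-0.06,0,0,0],[0,0,-0.12,0,0,0],[0,0,-0.14,0,0,0]]]'; python3 -m pendant '[[[0,0,-0.08,0,0,0],[-0.1,0,0,0,0,0],[-0.2,0,0,0,0,0],[-0.2,0,0,0,0,0],[-0.2,0,0,0,0,0]]]';python3 -m pendant '[[[-0.2,-0.1,0,0,0,0],[-0.2,-0.2,0,0,0,0],[-0.15,-0.2,0,0,0,0],[-0.1,-0.2,0,0,0,0],[0,-0.1,0,0,0,0]]]';python3 caps.py w9 | head -1; python3 bores.py
```

```text
time_s: 13.68
eef_pos: [0.665, -0.0927, 0.0886]
orientation: [[0.997, 0.078, 0.001], [0.078, -0.997, -0.0], [0.001, 0.0, -1.0]]
contact_force: [-0.3, 0.4, 2.4]
gripper_width: 0.32
time_s: 14.3
eef_pos: [0.6639, -0.0926, 0.1392]
orientation: [[0.997, 0.078, -0.002], [0.078, -0.997, 0.0], [-0.002, -0.0, -1.0]]
contact_force: [0.6, 0.1, -1.9]
gripper_width: 0.319
time_s: 14.92
eef_pos: [0.5587, -0.1009, 0.1511]
orientation: [[0.997, 0.078, -0.001], [0.078, -0.997, 0.0], [-0.001, -0.0, -1.0]]
contact_force: [-0.1, 0.2, -1.3]
gripper_width: 0.315
time_s: 15.55
eef_pos: [0.452, 0.0121, 0.1514]
orientation: [[0.997, 0.08, -0.001], [0.08, -0.997, -0.0], [-0.001, 0.0, -1.0]]
contact_force: [0.4, -0.7, -2.1]
gripper_width: 0.319
tcp [0.453  0.0133 0.1515] yaw 4.63 f [ 0.7  1.4 -1.2] w 0.32291116489293586 t 15.6 tilt [0.0005 0.0013]
144 [323.  67.] [0.4407 0.1405 0.0274] 0.00017
372 [326. 153.] [0.4484 0.0676 0.0328] 0.00048
```

View pics/w9.png

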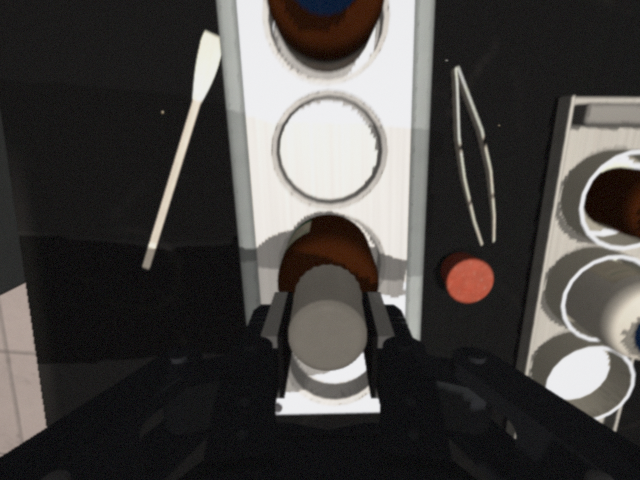

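Slim is held upright. Bore 2 is at (326,153) and fits at (0.4484, 0.0676).

```bash
python3 -m pendant '[[[0,-0.1,0,0,0,0],[0,-0.15,0,0,0,0],[0,-0.117,0,0,0,0],[0,0,0,0,0,0],[0,0,0,0,0,0]]]'
```

```text
time_s: 16.27
eef_pos: [0.4493, 0.0657, 0.1511]
orientation: [[0.997, 0.078, -0.0], [0.078, -0.997, -0.0], [-0.0, 0.0, -1.0]]
contact_force: [0.1, 0.2, -1.9]
gripper_width: 0.318
```

```bash
python3 -m pendant '[[[-0.005,-0.013,0.04,0,0,0],[0,0,0.08,0,0,0],[0,0,0.08,0,0,0],[0,0,0.04,0,0,0],[0,0,0.015,0,0,0]]]'; python3 -m pendant '[[[0,0,0.008,0,0,0],[0,0,0.008,0,0,0],[0,0,0.005,0,0,0],[0,0,0,0,0,0],[0,0,0,0,0,0]]]'
```

```text
time_s: 16.9
eef_pos: [0.4477, 0.0677, 0.1122]
orientation: [[0.997, 0.078, -0.001], [0.078, -0.997, -0.0], [-0.001, 0.0, -1.0]]
contact_force: [0.2, 0.4, -1.6]
gripper_width: 0.321
time_s: 17.52
eef_pos: [0.4486, 0.0679, 0.1105]
orientation: [[0.997, 0.078, 0.001], [0.078, -0.997, 0.0], [0.001, -0.0, -1.0]]
contact_force: [-0.3, 0.3, 5.9]
gripper_width: 0.322
```

```bash
python3 -m pendant '[[[0,0,-0.003,0,0,0],[0,0,0,0,0,0],[0,0,0,0,0,0],[0,0,0,0,0,0],[0,0,-0.05,0,0,0]]]' 1; python3 -m pendant '[[[0,0,-0.1,0,0,0],[0,0,-0.15,0,0,0],[0,0,-0.15,0,0,0],[0,0.1,-0.05,0,0,0],[0.2,0.15,0,0,0,0]]]';python3 -m pendant '[[[0.25,0.12,0,0,0,0],[0.25,0.12,0,0,0,0],[0.25,0.12,0,0,0,0],[0.25,0.093,0,0,0,0],[0.152,0,0,0,0,0]]]';python3 -m pendant '[[[0,0,0.1,0,0,0],[0,0,0.12,0,0,0],[0,0,0,0,0,0],[0,0,0,0,0,0],[0,0,0,0,0,0]]]';python3 caps.py w10;python3 - <<'E'
from h import *
p=robot.grab_frame('side');cv2.imwrite('pics/s10.png',p['color'])
E
```

```text
time_s: 18.15
eef_pos: [0.4475, 0.0678, 0.1175]
orientation: [[0.997, 0.079, -0.002], [0.079, -0.997, -0.0], [-0.002, 0.0, -1.0]]
contact_force: [0.2, -0.7, 0.7]
gripper_width: 1.002
time_s: 18.77
eef_pos: [0.4803, 0.0321, 0.1862]
orientation: [[0.997, 0.08, 0.001], [0.08, -0.997, -0.0], [0.001, 0.0, -1.0]]
contact_force: [1.1, -0.0, 0.8]
gripper_width: 1.0
time_s: 19.4
eef_pos: [0.6596, -0.0239, 0.1839]
orientation: [[0.997, 0.076, -0.001], [0.076, -0.997, -0.001], [-0.001, 0.0, -1.0]]
contact_force: [-0.6, 0.7, -0.5]
gripper_width: 1.002
time_s: 20.02
eef_pos: [0.6587, -0.0215, 0.1534]
orientation: [[0.997, 0.078, 0.002], [0.078, -0.997, -0.0], [0.002, 0.0, -1.0]]
contact_force: [0.4, 0.3, 1.2]
gripper_width: 0.999
tcp [ 0.6588 -0.0214  0.1534] yaw 4.5 f [ 0.5 -0.2 -0.4] w 0.9992592436633319 t 20.075 tilt [ 0.0017 -0.0001]
bottle_squat 2752 z 0.0937 circ [653.6  50.4] 14.6 mid [0.6536 0.0505] mean [0.6536 0.0506]
bottle_slim 0
bottle_stout 3365 z 0.1097 circ [658.8 -21.1] 17.7 mid [ 0.6588 -0.0208] mean [ 0.6587 -0.02  ]
bottle_tall 0
```

View pics/w10.png

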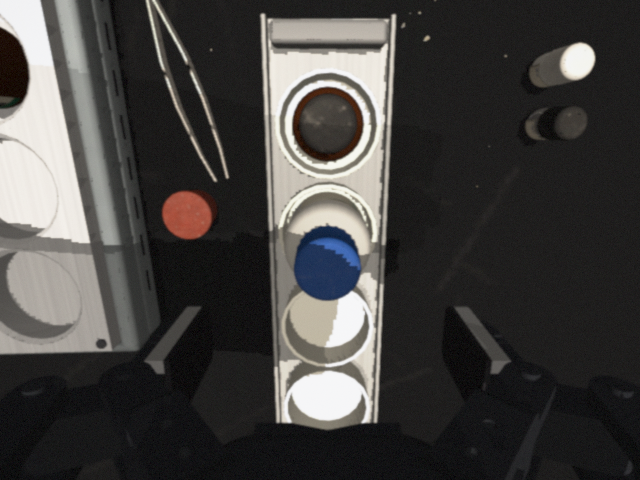

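View pics/s10.png

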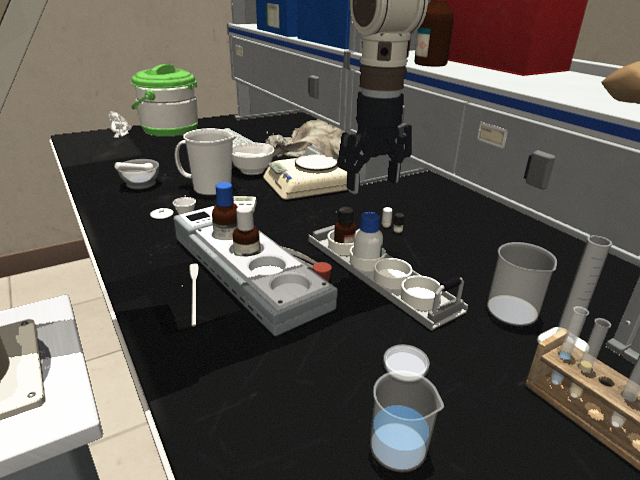

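The side view shows slim upright in bore 2 (245,230). In the wrist view the stout cap (328,262) is centred between the jaws.

```bash
python3 -m pendant '[[[0,0,0.1,0,0,0],[0,0,0.12,0,0,0],[0,0,0.12,0,0,0],[0,0,0.035,0,0,0],[0,0,0,0,0,0]]]'; python3 -m pendant '[[[0,0,0,0,0,0],[0,0,0,0,0,0],[0,0,0,0,0,0],[0,0,0,0,0,0],[0,0,0,0,0,0]]]' 0; python3 -m pendant '[[[0,0,0,0,0,0],[0,0,-0.02,0,0,0],[0,0,-0.06,0,0,0],[0,0,-0.12,0,0,0],[0,0,-0.14,0,0,0]]]'; python3 caps.py w11|head -1
```

```text
time_s: 20.75
eef_pos: [0.6581, -0.0213, 0.0953]
orientation: [[0.997, 0.079, -0.001], [0.079, -0.997, 0.0], [-0.001, -0.0, -1.0]]
contact_force: [0.3, -0.3, 0.1]
gripper_width: 0.999
time_s: 21.38
eef_pos: [0.6591, -0.0214, 0.0971]
orientation: [[0.997, 0.078, 0.002], [0.078, -0.997, -0.0], [0.002, 0.0, -1.0]]
contact_force: [-0.7, 0.6, 4.6]
gripper_width: 0.39
time_s: 22.0
eef_pos: [0.6579, -0.0213, 0.1468]
orientation: [[0.997, 0.079, -0.002], [0.079, -0.997, 0.0], [-0.002, -0.0, -1.0]]
contact_force: [-0.4, -0.7, -1.9]
gripper_width: 0.392
tcp [ 0.6598 -0.0214  0.1507] yaw 4.5 f [-0.2  0.3  1.5] w 0.3946337990126857 t 22.05 tilt [ 0.004  -0.0002]
```

View pics/w11.png

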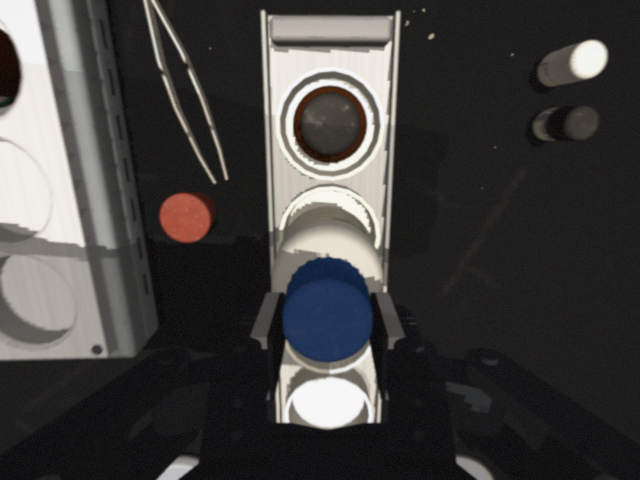

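```bash
python3 -m pendant '[[[0,0,-0.09,0,0,0],[-0.1,0,0,0,0,0],[-0.2,0,0,0,0,0],[-0.2,0,0,0,0,0],[-0.2,0,0,0,0,0]]]';python3 -m pendant '[[[-0.2,0,0,0,0,0],[-0.2,0,0,0,0,0],[-0.15,0,0,0,0,0],[-0.09,0,0,0,0,0],[0,0,0,0,0,0]]]';python3 caps.py w12 | head -1; python3 bores.py
```

```text
time_s: 22.68
eef_pos: [0.5525, -0.0297, 0.1601]
orientation: [[0.997, 0.078, -0.001], [0.078, -0.997, 0.0], [-0.001, -0.0, -1.0]]
contact_force: [0.1, -0.1, -1.2]
gripper_width: 0.391
time_s: 23.3
eef_pos: [0.4577, -0.0372, 0.1607]
orientation: [[0.997, 0.078, -0.0], [0.078, -0.997, 0.0], [0.0, -0.0, -1.0]]
contact_force: [-0.3, -0.3, -1.2]
gripper_width: 0.393
tcp [ 0.4586 -0.0372  0.1607] yaw 4.49 f [-0.4 -0.3 -1.2] w 0.38948995177108897 t 23.35 tilt [ 0.001 -0.   ]
```

View pics/w12.png

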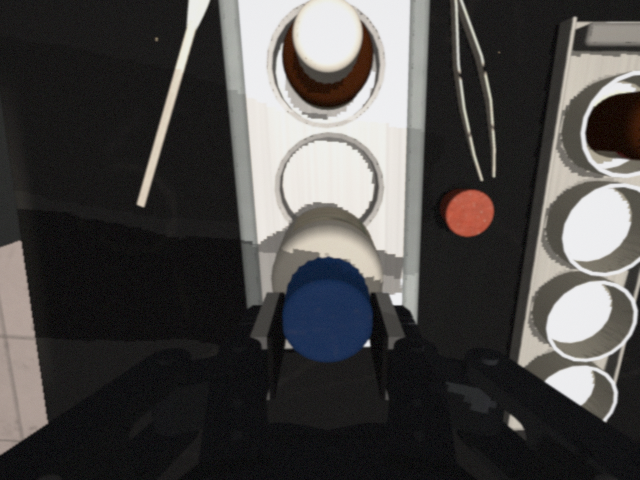

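```bash
python3 -m pendant '[[[0,-0.1,0,0,0,0],[0,-0.1,0,0,0,0],[0,-0.026,0,0,0,0],[0,0,0,0,0,0],[0,0,0,0,0,0]]]'
```

```text
time_s: 24.02
eef_pos: [0.4555, -0.0034, 0.1605]
orientation: [[0.997, 0.079, 0.0], [0.079, -0.997, -0.0], [0.0, 0.0, -1.0]]
contact_force: [0.4, 1.4, -1.2]
gripper_width: 0.387
```

Lower by 40.5 mm, to about 1 mm above the floor, then in small steps.

```bash
python3 -m pendant '[[[0.003,0,0.04,0,0,0],[0,0,0.08,0,0,0],[0,0,0.08,0,0,0],[0,0,0.04,0,0,0],[0,0,0.025,0,0,0]]]'; python3 -m pendant '[[[0,0,0.005,0,0,0],[0,0,0.005,0,0,0],[0,0,0.003,0,0,0],[0,0,0,0,0,0],[0,0,0,0,0,0]]]'
```

```text
time_s: 24.65
eef_pos: [0.4556, -0.0033, 0.1201]
orientation: [[0.997, 0.078, -0.001], [0.078, -0.997, -0.0], [-0.001, -0.0, -1.0]]
contact_force: [-0.4, -0.0, -1.4]
gripper_width: 0.39
time_s: 25.28
eef_pos: [0.4562, -0.0033, 0.1191]
orientation: [[0.997, 0.078, 0.001], [0.078, -0.997, 0.0], [0.001, 0.0, -1.0]]
contact_force: [0.4, 0.2, -0.5]
gripper_width: 0.395
```

```bash
python3 -m pendant '[[[0,0,0.006,0,0,0],[0,0,0.004,0,0,0],[0,0,0,0,0,0],[0,0,0,0,0,0],[0,0,0,0,0,0]]]'
```

```text
time_s: 25.9
eef_pos: [0.4562, -0.0033, 0.119]
orientation: [[0.997, 0.078, 0.002], [0.078, -0.997, -0.0], [0.002, 0.0, -1.0]]
contact_force: [-3.3, -0.5, 10.2]
gripper_width: 0.389
```

```bash
python3 -m pendant '[[[0,0,-0.006,0,0,0],[0,0,0,0,0,0],[0,0,0,0,0,0],[0,0,0,0,0,0],[0,0,-0.05,0,0,0]]]' 1; python3 -m pendant '[[[0,0,-0.1,0,0,0],[0,0,-0.15,0,0,0],[0,0,-0.1,0,0,0],[0.15,0,0,0,0,0],[0.2,0,0,0,0,0]]]';python3 -m pendant '[[[0.25,0,0,0,0,0],[0.25,-0.05,0,0,0,0],[0.25,-0.1,0,0,0,0],[0.241,-0.103,0,0,0,0],[0,0,0,0,0,0]]]';python3 -m pendant '[[[0,0,0.1,0,0,0],[0,0,0.15,0,0,0],[0,0,0,0,0,0],[0,0,0,0,0,0],[0,0,0,0,0,0]]]';python3 caps.py w13;python3 - <<'E'
from h import *
p=robot.grab_frame('side');cv2.imwrite('pics/s13.png',p['color'])
E
```

```text
time_s: 26.52
eef_pos: [0.4554, -0.0033, 0.1254]
orientation: [[0.997, 0.078, -0.002], [0.078, -0.997, 0.0], [-0.002, -0.0, -1.0]]
contact_force: [0.6, -0.2, -0.1]
gripper_width: 0.995
time_s: 27.15
eef_pos: [0.5089, 0.0008, 0.1794]
orientation: [[0.997, 0.078, 0.001], [0.078, -0.997, -0.0], [0.001, 0.0, -1.0]]
contact_force: [-0.9, -0.4, 0.3]
gripper_width: 1.005
time_s: 27.78
eef_pos: [0.6551, 0.0517, 0.177]
orientation: [[0.997, 0.08, -0.0], [0.08, -0.997, 0.0], [-0.0, -0.0, -1.0]]
contact_force: [-0.1, -0.2, -0.4]
gripper_width: 0.995
time_s: 28.4
eef_pos: [0.6539, 0.0501, 0.1421]
orientation: [[0.997, 0.078, 0.002], [0.078, -0.997, 0.0], [0.002, 0.0, -1.0]]
contact_force: [-0.1, 0.1, -0.0]
gripper_width: 1.002
tcp [0.654  0.0502 0.142 ] yaw 4.49 f [-0.4 -0.2  1.1] w 1.0025026786643383 t 28.45 tilt [0.0021 0.0001]
bottle_squat 2292 z 0.0937 circ [653.5  50.6] 14.8 mid [0.6535 0.0508] mean [0.6534 0.0516]
bottle_slim 0
bottle_stout 0
bottle_tall 0
```

View pics/w13.png

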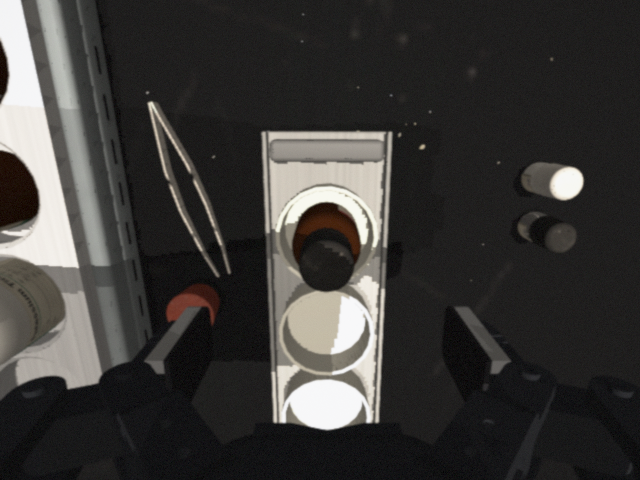

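View pics/s13.png

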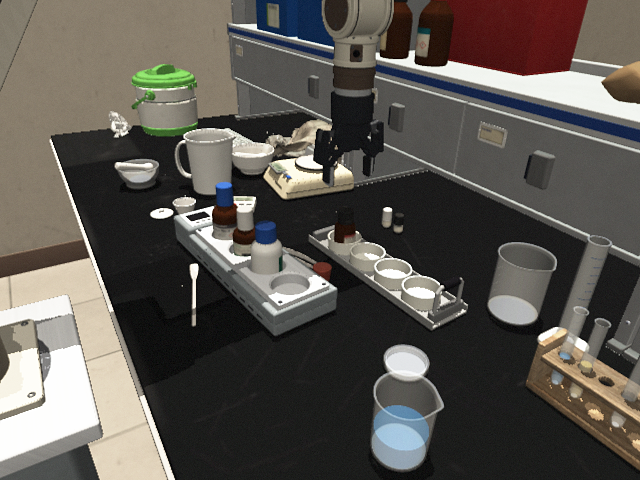

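Three bottles stand in the heater, and the squat cap (326,260) is centred between the jaws.

```bash
python3 -m pendant '[[[-0.002,0,0.1,0,0,0],[0,0,0.13,0,0,0],[0,0,0.12,0,0,0],[0,0,0.055,0,0,0],[0,0,0,0,0,0]]]'; python3 -m pendant '[[[0,0,0,0,0,0],[0,0,0,0,0,0],[0,0,0,0,0,0],[0,0,0,0,0,0],[0,0,0,0,0,0]]]' 0; python3 -m pendant '[[[0,0,0,0,0,0],[0,0,-0.02,0,0,0],[0,0,-0.06,0,0,0],[0,0,-0.12,0,0,0],[0,0,-0.14,0,0,0]]]'; python3 caps.py w14|head -1
```

```text
time_s: 29.12
eef_pos: [0.6525, 0.0503, 0.0788]
orientation: [[0.997, 0.078, -0.002], [0.078, -0.997, -0.0], [-0.002, -0.0, -1.0]]
contact_force: [-0.1, 0.8, -0.4]
gripper_width: 0.995
time_s: 29.75
eef_pos: [0.6538, 0.0504, 0.081]
orientation: [[0.997, 0.078, 0.002], [0.078, -0.997, 0.0], [0.002, -0.0, -1.0]]
contact_force: [-0.9, 0.1, 5.0]
gripper_width: 0.321
time_s: 30.38
eef_pos: [0.6526, 0.0503, 0.1309]
orientation: [[0.997, 0.078, -0.002], [0.078, -0.997, -0.0], [-0.002, -0.0, -1.0]]
contact_force: [0.5, 0.7, -0.3]
gripper_width: 0.329
tcp [0.6545 0.0504 0.1347] yaw 4.5 f [1.2 0.8 1.6] w 0.32812061553314664 t 30.425 tilt [0.0041 0.0003]
```

View pics/w14.png

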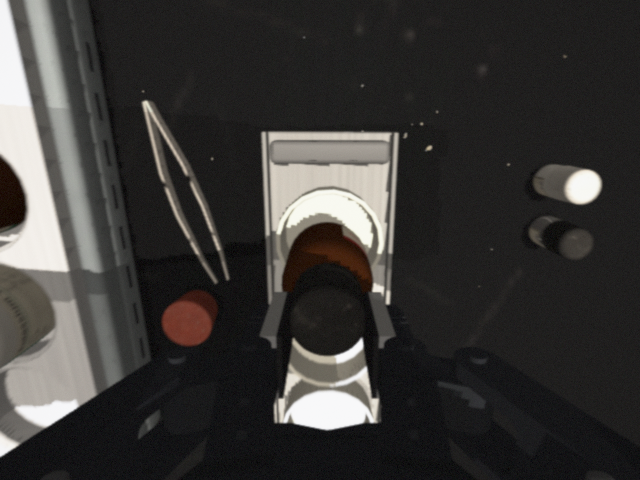

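```bash
python3 -m pendant '[[[0,0.05,-0.08,0,0,0],[0,0.15,-0.05,0,0,0],[0,0.2,0,0,0,0],[0,0.2,0,0,0,0],[-0.1,0.132,0,0,0,0]]]';python3 -m pendant '[[[-0.2,0,0,0,0,0],[-0.25,0,0,0,0,0],[-0.25,0,0,0,0,0],[-0.2,0,0,0,0,0],[-0.1,0,0,0,0,0]]]';python3 caps.py w15 | head -1; python3 bores.py
```

```text
time_s: 31.05
eef_pos: [0.6469, -0.0637, 0.1497]
orientation: [[0.997, 0.076, -0.001], [0.076, -0.997, -0.001], [-0.001, 0.001, -1.0]]
contact_force: [-0.1, 0.0, -0.7]
gripper_width: 0.328
time_s: 31.68
eef_pos: [0.495, -0.0737, 0.1503]
orientation: [[0.997, 0.077, -0.002], [0.077, -0.997, -0.0], [-0.002, 0.0, -1.0]]
contact_force: [1.1, -0.3, -0.6]
gripper_width: 0.329
tcp [ 0.4935 -0.0737  0.1502] yaw 4.37 f [-2.9  0.9 -0.8] w 0.3266363838740328 t 31.725 tilt [-0.0036 -0.0004]
157 [277.  23.] [0.4493 0.0679 0.0238] 0.00039
381 [271. 121.] [ 0.4542 -0.0038  0.0341] 0.00162
```

View pics/w15.png

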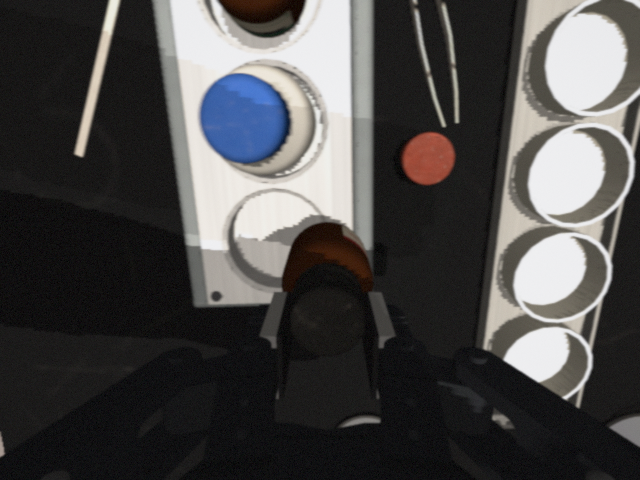

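```bash
python3 -m pendant '[[[-0.1,-0.009,0,0,0,0],[-0.1,0,0,0,0,0],[0,0,0,0,0,0],[0,0,0,0,0,0],[0,0,0,0,0,0]]]';python3 caps.py w16 | head -1
```

```text
time_s: 32.4
eef_pos: [0.468, -0.0732, 0.1505]
orientation: [[0.997, 0.079, 0.001], [0.079, -0.997, -0.0], [0.001, 0.0, -1.0]]
contact_force: [-0.3, 0.5, -0.3]
gripper_width: 0.322
tcp [ 0.4678 -0.0732  0.1505] yaw 4.51 f [ 0.6 -0.4 -0.2] w 0.3254951794792444 t 32.45 tilt [ 0.0004 -0.0001]
```

View pics/w16.png

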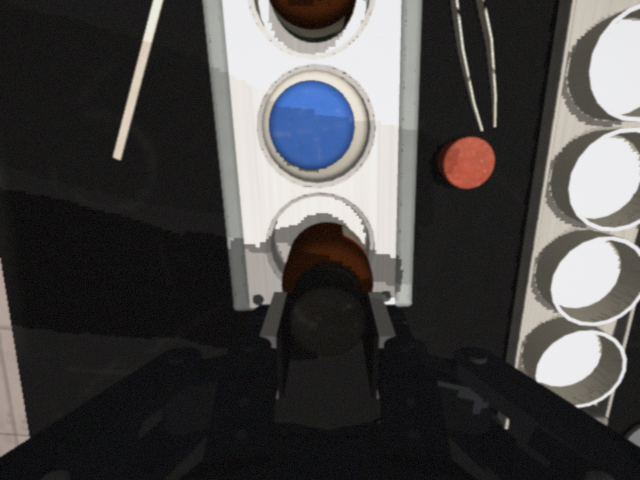

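```bash
python3 -m pendant '[[[-0.03,0.008,0.03,0,0,0],[0,0,0.08,0,0,0],[0,0,0.09,0,0,0],[0,0,0.07,0,0,0],[0,0,0.03,0,0,0]]]'; python3 -m pendant '[[[0,0,0.008,0,0,0],[0,0,0.008,0,0,0],[0,0,0.006,0,0,0],[0,0,0,0,0,0],[0,0,0,0,0,0]]]'
```

```text
time_s: 33.08
eef_pos: [0.4622, -0.0745, 0.1042]
orientation: [[0.997, 0.078, -0.002], [0.078, -0.997, 0.0], [-0.002, -0.001, -1.0]]
contact_force: [-0.5, 0.0, -0.6]
gripper_width: 0.325
time_s: 33.7
eef_pos: [0.4632, -0.0748, 0.1029]
orientation: [[0.997, 0.078, 0.001], [0.078, -0.997, -0.0], [0.001, 0.0, -1.0]]
contact_force: [-1.9, -0.7, 5.5]
gripper_width: 0.329
```

On the floor: contact at 5.5 N and the expected height. Release and retreat straight up.

```bash
python3 -m pendant '[[[0,0,-0.003,0,0,0],[0,0,0,0,0,0],[0,0,0,0,0,0],[0,0,0,0,0,0],[0,0,-0.05,0,0,0]]]' 1; python3 -m pendant '[[[0,0,-0.1,0,0,0],[0,0,-0.2,0,0,0],[0,0,-0.25,0,0,0],[0,0,-0.2,0,0,0],[0,0.1,-0.1,0,0,0]]]';python3 -m pendant '[[[0,0.2,0,0,0,0],[0,0.2,0,0,0,0],[0,0.1,0,0,0,0],[0,0,0,0,0,0],[0,0,0,0,0,0]]]';python3 caps.py w17|head -1;python3 - <<'E'
from h import *
B={'bottle_squat':(82,4),'bottle_slim':(100,2),'bottle_stout':(98,3),'bottle_tall':(120,1)}
for n in ['wrist','side','scene']:
    p=robot.grab_frame(n);cv2.imwrite(f'pics/{n}17.png',p['color']);W=zimg(p)
    for b,(h,i) in B.items():
        c=np.array([.4410,.1392])+(i-1)*np.array([.0075,-.0713])
        P=W[(np.hypot(W[...,0]-c[0],W[...,1]-c[1])<.03)&(abs(W[...,2]-.034-h/1000)<.004)]
        if len(P)<20: print(n,b,len(P));continue
        print(n,b,'ztop err mm',((np.median(P[:,2])-.034)*1000-h).round(1),'offset mm',((np.array(cv2.minEnclosingCircle(P[:,:2].astype(np.float32))[0])-c)*1000).round(1),len(P))
E
```

```text
time_s: 34.33
eef_pos: [0.4623, -0.0746, 0.1098]
orientation: [[0.997, 0.078, -0.002], [0.078, -0.997, 0.0], [-0.002, -0.0, -1.0]]
contact_force: [0.1, -0.6, -1.2]
gripper_width: 0.996
time_s: 34.95
eef_pos: [0.4649, -0.0894, 0.2403]
orientation: [[0.997, 0.08, 0.004], [0.08, -0.997, -0.001], [0.004, 0.001, -1.0]]
contact_force: [0.9, -0.4, -0.4]
gripper_width: 1.0
time_s: 35.58
eef_pos: [0.4698, -0.1637, 0.2376]
orientation: [[0.997, 0.079, -0.0], [0.079, -0.997, 0.001], [-0.0, -0.001, -1.0]]
contact_force: [0.4, -0.2, -0.4]
gripper_width: 1.001
tcp [ 0.4698 -0.1636  0.2376] yaw 4.55 f [ 0.7  1.2 -0.1] w 0.9966796611589994 t 35.625 tilt [-0.0003  0.0005]
wrist bottle_squat ztop err mm -0.3 offset mm [0. 0.] 1706
wrist bottle_slim 0
wrist bottle_stout 0
wrist bottle_tall 0
side bottle_squat ztop err mm 1.3 offset mm [1.  0.4] 179
side bottle_slim ztop err mm 1.2 offset mm [1.5 0.4] 119
side bottle_stout ztop err mm 1.3 offset mm [0.8 0.1] 204
side bottle_tall ztop err mm 1.1 offset mm [1.8 1.3] 120
scene bottle_squat ztop err mm -0.0 offset mm [-0.7  0.7] 166
scene bottle_slim ztop err mm -0.4 offset mm [-1.1  0.6] 122
scene bottle_stout ztop err mm -0.1 offset mm [-0.9  0.1] 203
scene bottle_tall ztop err mm -0.3 offset mm [-1.7  1.3] 127
```

View pics/w17.png

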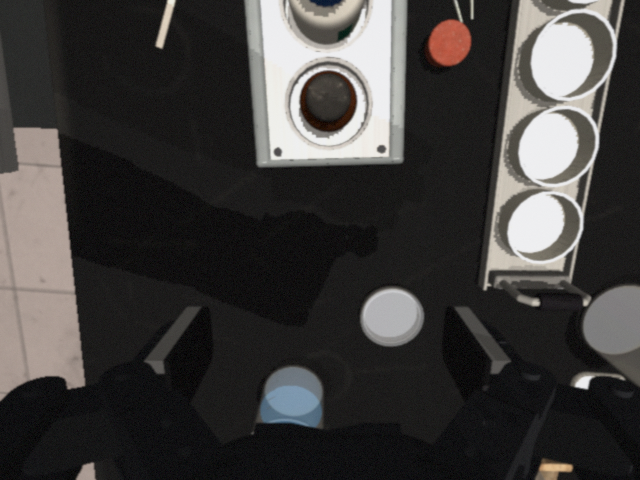

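View pics/side17.png

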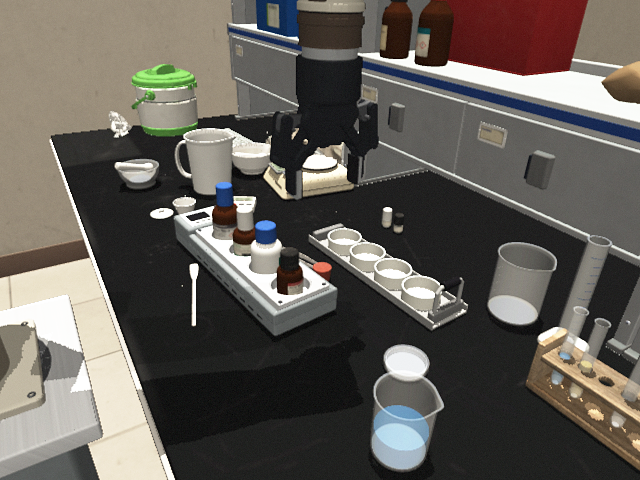

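All four stand upright in the right order: tall, slim, stout, squat from the panel. They are within 2 mm of the bore centres and at floor height, and the arm is clear.

```bash
python3 -c "
from rig import robot
print(robot.close_job()); print(robot.state()['time_s'])"
```

```text
the job is handed in; nothing more can be done
None
the job is handed in; nothing more can be done
```

All four bottles are in the heater in run-sheet order, and I handed the job in at about 36 s of the 102 s allowed. Each bottle was lowered until the wrist force showed it touch the bore floor, then released.

| Bore, counted from panel | Bottle | Starting cup, counted from grip |
|---|---|---|
| 1 | tall | 1 |
| 2 | slim | 2 |
| 3 | stout | 3 |
| 4 | squat | 4 |

In the last checks, the scene and side cameras put every cap within about 2.2 mm of its bore centre. Cap-top heights were within 1.3 mm of a bottle standing on the bore floor. All four look upright in the pictures, and the arm was raised clear of everything.

- **Camera disagreement:** the two cameras differ by about 2–3.5 mm across the row and 1.5 mm in height, roughly the stated calibration error of each. The final wrist view showed only the squat bottle's cap, 0.3 mm low and with no measurable offset.
- **No failed checks:** no final check failed. On hand-in the rig reported only that the job was closed, with no verdict.

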